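# Build up the two-tier spice rack

## Robot

A 7-joint arm with a two-finger parallel gripper is mounted at the origin on a cart in front of the work surface, level with it; the furniture and walls round the work are solid. World frame = base frame: x ahead of the robot, y to its left, z up, the work surface at z = 0. Lengths are in mm, angles in rad, forces in N, time in s.
With the tool pointing down it reaches from about 350 to 900 mm from the base axis. Payload 19.9 kg.
Tool frame: the origin (TCP) lies between the finger pads; the fingertips stand 19 mm ahead of it and the grasp point (between the pads) is the TCP; z points along the fingers, y is the line along which they close (so a half turn about z gives the same grasp; the last joint's range is limited). The gripper opens to 85 mm and grips with 20 to 120 N. Pads are 22 mm wide; open, the fingers measure 114 mm over their backs; the gripper's body (76 mm by 85 mm) begins 54 mm behind the grasp point. The pads swing forward as they close: fully open they stand 13 mm farther back than shut.
Start: joints at [1.143, 0.417, -0.01, 1.614, 0.005, 1.111, -0.053], TCP at [235.183, -579.044, 250.26] pointing down, gripper open.
Joint ranges: [-2.81, 2.81], [-0.39, 2.02], [-1.27, 1.25], [0.06, 2.57], [-1.19, 4.33], [0.19, 2], [-2.82, 2.82]. Speed limits (rad/s): [1.89, 1.89, 2.39, 2.39, 3.01, 3.01, 3.01].

## Interface

Orientations are given as a rotation vector (axis times angle).
In Python, from cell import env, optics, workorder, spotter gives the robot as it stands.
- The arm moves only by the tool carry_out, never from a script. Its argument "commands" is a list of rows, each a list of 3 entries, a list of its own where there are three numbers: the shift along the tool's x, y, z in m, then the turn, a rotation vector about the tool's x, y, z in rad, then the closure, from 0 (fully open) to 1 (shut). In form: [[[tx, ty, tz], [rx, ry, rz], grip], ...]. A call has exactly 8 rows; each row shifts and turns the commanded pose from where the row before left it, along the tool's axes as they then stand; what a row does not reach is not made up. A row lasts 1/12 s, in which the tool goes at most 41.7 mm and 7.16 degrees, less where a joint would pass 70% of its speed; a pose out of reach is approached as far as the arm can. A call with a gripper value outside its range is refused whole. The fingers move at their own pace and stop on an object; the grip force is fixed at half the most. Time passes only in rows, so rows that do not move let the fingers close, or fill a call up. It gives the time, the measured TCP pose, the force, the opening and the grip force at its end, in the units of the state.
- env.state(): the state, without advancing time (a new reading comes with each control period).
- optics.camera(name): name is "scene" or "top" or "wrist"; returns the picture (480x640x3 uint8, red, green, blue); there is no depth.
- optics.calibration(name): a dict with "fx", "fy", "cx", "cy" (pixels), "world_to_cam" (4x4, takes a point from world to camera coordinates). Camera axes: x right, y up, looking along -z (the intrinsics and any distortion apply to the point x, -y, -z); pixel columns grow to the right and rows downward; lengths in mm; the calibration is good to about 2 mm. A picture is of the moment at which its call begins: read the wrist's pose just before it. calibration takes no time and is no camera call; for the wrist camera it gives the pose at the moment of the call.
- workorder.job_done(): hands the job in; it is judged then, once.
Trained networks look in the newest picture that a camera, given by its name, has taken for a name from the list of things; names that differ only in an ending like _2 or _b are one class to them, and where a whole thing is asked for, a point or a joint stands for the part that bears it (a point fixed in the world has none). Each returns a list of dicts, best first, with "confidence" (0 to 1); they miss things now and then, are a little off and sometimes report something else, mostly with a low value. They report only what shows in the picture. A call takes as long as a camera call. They do not tell look-alikes from the thing itself.
- spotter.look_for(camera, name): "box" ([left, top, width, height] in pixels, round what is visible of it).
- spotter.cut_out(camera, name): "mask" (480x640 bool, what is visible of it) and "box" ([left, top, width, height] in pixels, round what is visible of it).
The state is a dict: "t": time; "joints": joint angles; "dq": joint speeds; "effort": joint torques, N m; "position": TCP position; "orientation": TCP orientation; "wrist_force": force on the tool from outside, world axes, zero at the start; "moment": the same for the moment, N m; "finger_gap": finger opening in mm; "finger_force": force on a finger pad.
Only numpy, scipy, OpenCV 4.12 (cv2) and the standard library are available. Lean on these libraries where they do the work, as an engineer would, in place of code of your own. Each camera call takes 0.05 s, during which the arm holds its last target. There are 200 camera calls.

## Task

Put the two-tier spice rack by the stove together. Stand the small lidded glass jar on its bottom tray, then lower the loose upper tray gently, without letting it drop, so that its four corner holes go over the four posts together and it rests level on all four collars, and last stand the spice jar that is between the two trays upright on the upper tray. Leave the other things on the worktop where they are and knock nothing over.

Things in the scene. Friction and masses are not known exactly. Their poses are not given: they have to be found in the camera images.
- rack: Fixed lower half of the rack: light wooden tray 190 (x) by 130 mm (y), four steel posts at x = +-80, y = +-50 mm. Origin: centre of the underside, on the worktop; z up. Tray floor at z = 8 mm, rim 5 mm thick up to 16 mm. Posts: 12 mm thick up to a dark collar (21 mm across, top at z = 95 mm), above it a 9 mm pin up to z = 108 mm, tapering to 4 mm at its tip at z = 117 mm.
- rack_seat (a point): On the rack's centre line at the height of the collars' top faces (95 mm above the rack's origin): where the upper tray's origin must come to lie. Axes as the rack's.
- top_tray: Loose upper tray, about 0.35 kg, flat on the worktop at first: light wood, 190 (x) by 130 mm (y), a 6 mm plate with a rim 5 mm thick up to z = 16 mm and a round 13 mm hole near each corner, at x = +-80, y = +-50 mm. Origin: centre of the underside; z up. It fits either way round (half a turn). A carrying handle stands over its centre: see top_tray_handle.
- top_tray_handle (a point): Centre of the upper tray's wooden handle bar, 67 mm straight above the tray's origin, over its centre of mass. The bar is 86 mm long along the tray's y, 12 mm thick along its x and 14 mm high (z = 60 to 74 mm), on two legs at y = +-36 mm; pinch it along the tray's x. Axes as the tray's.
- glass_jar: Small clear glass jar with a closed whitish lid, 56 mm across (lid 48 mm), 65 mm tall, about 0.14 kg; the glass reaches to 54 mm, the lid is above. Starts upright on the worktop. Origin: centre of the underside; z up. It fits below the upper tray.
- spice_jar: Round spice jar, mustard-yellow cap, brown and white label, 42 mm across, 106 mm tall (cap above 85 mm), about 0.11 kg, upright. Origin: centre of the underside; z up. Too tall for the bottom tray; stands on the upper tray on either side of the handle, e.g. centred 48 mm from it along the tray's x. It and the glass jar, between the trays, may swap places.
- salt: Bystander: salt shaker, 44 mm across, 90 mm tall, at the back. Origin: centre of the underside.
- timer: Bystander: red and white kitchen timer, 63 mm across, 67 mm tall, at the back. Origin: centre of the underside.
Mind the look-alikes: they are no part of the job. Leave any purple or turquoise look-alike of the glass_jar alone.

How it is judged:
By the outcome, as a careful person would: the job done as asked, in the order asked, and still so for the second after the job is handed in, with the robot touching nothing.
It also fails if it takes over 67 s, if anything falls off the work surface, if the arm or the gripper's body presses on something with over 40 N, if the wrist force passes 120 N, or if a joint passes its speed limit or range.

## Working session

There is one attempt and no reset: what is moved stays moved. The work goes in short steps, Python scripts to look and compute and a tool call to move; the robot and the scene stay as the last step left them, time stands still between calls to the robot, and variables do not carry over. Pictures are saved under pics/ and viewed, at most 10 in all, crops included, and the job is handed in when it is done.

Besides the shell and the picture viewer there is one more tool, called after "Request:" as a command line: name --argument value ..., lists and objects as JSON in quotes. carry_out: Moves the arm, as the interface text tells. Its arguments: {"type":"object","properties":{"commands":{"type":"array"}},"required":["commands"]}

```bash
mkdir -p pics; ls; cat > h.py <<'E'
import numpy as np, cv2
from cell import env, optics, workorder, spotter
def shot(cam,f=None):
    im=optics.camera(cam)
    if f: cv2.imwrite('pics/'+f,im[:,:,::-1])
    return im
def ray(cal,u,v):
    M=np.array(cal['world_to_cam']);R=M[:3,:3];t=M[:3,3]
    d=R.T@np.array([(u-cal['cx'])/cal['fx'],-(v-cal['cy'])/cal['fy'],-1.0])
    return -R.T@t,d
def at_z(cal,u,v,z):
    c,d=ray(cal,u,v); return c+d*(z-c[2])/d[2]
def proj(cal,p):
    M=np.array(cal['world_to_cam']);q=M[:3,:3]@np.array(p)+M[:3,3]
    return np.array([cal['cx']+cal['fx']*q[0]/-q[2],cal['cy']-cal['fy']*q[1]/-q[2]])
E
python3 - <<'E'
from h import *
a=shot('top','top.png');b=shot('scene','scene.png')
for c in ('top','scene'):
    k=optics.calibration(c);print(c,{x:k[x] for x in k if x!='world_to_cam'},ray(k,k['cx'],k['cy']))
    for n in ('rack','top_tray','top_tray_handle','glass_jar','spice_jar','salt','timer'):
        print(c,n,[(np.round(d['box']).tolist(),round(d['confidence'],2)) for d in spotter.look_for(c,n)[:4]])
print(env.state())
E
```

```text
pics
top {'fx': 459.78170278061964, 'fy': 459.78170278061964, 'cx': 324.19331796605223, 'cy': 239.1841005412482} (array([ 347.83035494, -343.30628002,  963.68199281]), array([ 0.13650517, -0.01634427, -0.99050452]))
top rack [([118.0, 165.0, 110.0, 115.0], 0.69)]
top top_tray [([300.0, 197.0, 98.0, 104.0], 0.72)]
top top_tray_handle [([298.0, 196.0, 105.0, 106.0], 0.94)]
top glass_jar [([260.0, 221.0, 29.0, 27.0], 0.97), ([430.0, 293.0, 35.0, 25.0], 0.95), ([446.0, 248.0, 34.0, 27.0], 0.93)]
top spice_jar [([236.0, 256.0, 25.0, 22.0], 0.57)]
top salt [([264.0, 165.0, 20.0, 28.0], 0.87)]
top timer [([314.0, 161.0, 30.0, 31.0], 0.78)]
scene {'fx': 463.7129554228822, 'fy': 463.7129554228822, 'cx': 310.2102004210048, 'cy': 245.47395823909417} (array([-384.55408218, -799.95841336,  504.69611994]), array([ 0.81812804,  0.42228052, -0.39031485]))
scene rack [([174.0, 204.0, 84.0, 70.0], 0.77)]
scene top_tray [([280.0, 256.0, 101.0, 55.0], 0.59), ([235.0, 237.0, 24.0, 48.0], 0.15)]
scene top_tray_handle [([280.0, 256.0, 102.0, 57.0], 0.88)]
scene glass_jar [([417.0, 283.0, 28.0, 42.0], 0.85)
[... 325 characters left out ...]
1.14348194,  0.41737941, -0.01029451,  1.61360594,  0.0046982 ,
        1.1107072 , -0.05296626]), 'dq': array([ 7.87725919e-04,  4.27586580e-04, -1.04118096e-03,  1.05381161e-03,
        6.30666904e-05, -1.11258962e-03, -3.18033949e-04]), 'effort': array([-7.95094293e-04, -8.64137220e+01,  6.77905027e-01, -4.35194743e+01,
        1.93365233e-02,  1.66820915e-03,  5.26034887e-05]), 'position': array([ 235.18867751, -579.0374073 ,  250.2704754 ]), 'orientation': array([-3.08324645e+00, -6.02319470e-01,  8.46474252e-05]), 'wrist_force': array([-0.30144747,  0.18910226,  0.8528103 ]), 'moment': array([ 0.05198481, -0.02033303, -0.00928465]), 'finger_force': 0.0, 'finger_gap': 85.52569351342858}
```

```bash
python3 - <<'E'
import cv2
a=cv2.imread('pics/top.png')
cv2.imwrite('pics/topc.png',cv2.resize(a[140:340,100:500],None,fx=2,fy=2,interpolation=cv2.INTER_CUBIC))
E
```

```text
(no output)
```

View pics/topc.png

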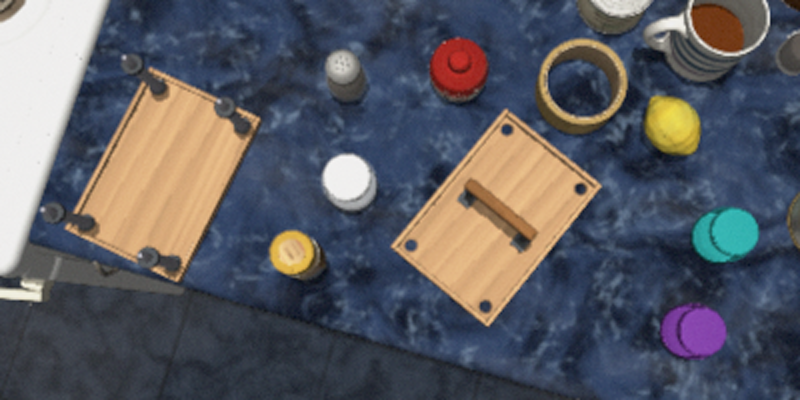

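View pics/scene.png

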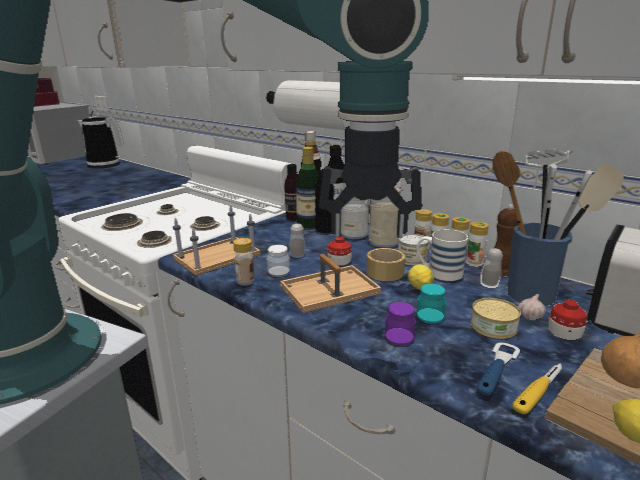

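The top crop shows the rack at left (tips at 130,63; 224,106; 53,212; 148,257), the white-lidded jar at (349,182), the spice jar at (295,253) and the tray with holes at (507,129), (580,188), (485,306), (411,245). The scene view agrees, and the purple and turquoise jars are look-alikes.

```bash
python3 - <<'E'
from h import *
k=optics.calibration('top')
f=lambda c,z:at_z(k,c[0]/2+100-.25,c[1]/2+140-.25,z)[:2]
def fit(P):
    P=np.array(P);c=P.mean(0);print(P.round(0).tolist(),'c',c.round(1))
    for i in range(4): 
        d=P[(i+1)%4]-P[i];print(np.linalg.norm(d).round(1),np.degrees(np.arctan2(d[1],d[0])).round(1))
print('tray');fit([f(c,6) for c in [(507,129),(580,188),(485,306),(411,245)]])
print('handle',f((468,184),74),f((533,237),74))
print('rack tips');fit([f(c,112) for c in [(130,63),(224,106),(148,257),(53,212)]])
print('rack outline');fit([f(c,16) for c in [(148,69),(260,119),(181,282),(67,228)]])
print('glass lid',f((349,180),65));print('spice cap',f((294,253),106))
for n,c,z in(('salt',(342,65),90),('timer',(459,62),67)):print(n,f(c,z))
R=cv2.Rodrigues(env.state()['orientation'])[0];print(R.round(3))
kw=optics.calibration('wrist');W=np.array(kw['world_to_cam']);C=-W[:3,:3].T@W[:3,3]
print('wrist cam in tool',R.T@(C-env.state()['position']),(R.T@W[:3,:3].T).round(3),kw['fx'])
E
```

```text
tray
[[556.0, -420.0], [494.0, -497.0], [368.0, -398.0], [431.0, -320.0]] c [ 462.1 -408.9]
99.4 -128.8
159.8 141.5
99.6 51.4
160.1 -38.5
handle [ 485.43371015 -376.51066998] [ 434.29191888 -440.32057101]
rack tips
[[590.0, -53.0], [550.0, -144.0], [407.0, -81.0], [447.0, 9.0]] c [498.7 -67.2]
99.2 -113.9
156.8 156.3
98.5 65.8
156.3 -23.5
rack outline
[[612.0, -40.0], [560.0, -160.0], [388.0, -86.0], [442.0, 33.0]] c [500.5 -63.1]
130.6 -113.4
186.6 156.8
131.0 65.8
184.7 -23.3
glass lid [ 488.92600597 -259.24638263]
spice cap [ 412.87084993 -213.89777151]
salt [ 598.54885152 -251.5699738 ]
timer [ 610.43666768 -366.42249293]
[[ 0.926  0.376 -0.   ]
 [ 0.376 -0.926  0.   ]
 [-0.    -0.    -1.   ]]
wrist cam in tool [  76.29213965    0.27845597 -123.95306609] [[ 0.     0.955  0.296]
 [ 1.    -0.     0.   ]
 [ 0.     0.296 -0.955]] 414.72862191017174
```

Request:
carry_out --commands '[[[0.03,-0.017,0.006],[0,0,0],0],[[0.03,-0.017,0.006],[0,0,0],0],[[0.03,-0.017,0.006],[0,0,0],0],[[0.03,-0.017,0.006],[0,0,0],0],[[0.03,-0.017,0.006],[0,0,0],0],[[0.03,-0.017,0.006],[0,0,0],0],[[0.03,-0.017,0.006],[0,0,0],0],[[0.03,-0.017,0.006],[0,0,0],0]]'

```text
t: 1.47
position: [407.2, -361.3, 202.2]
orientation: [3.083, 0.602, 0.0]
wrist_force: [0.8, -1.2, -0.1]
finger_gap: 85.5
finger_force: 0.0
```

Request:
carry_out --commands '[[[0.03,-0.017,0.006],[0,0,0],0],[[0.03,-0.017,0.006],[0,0,0],0],[[0.03,-0.017,0.006],[0,0,0],0],[[0.026,-0.014,0.004],[0,0,0],0],[[0,0,0],[0,0,0.1],0],[[0,0,0],[0,0,0.1],0],[[0,0,0],[0,0,0.1],0],[[0,0,0],[0,0,0.1],0]]'

```text
t: 2.13
position: [489.5, -258.7, 180.3]
orientation: [-3.141, 0.03, 0.0]
wrist_force: [-0.1, -0.1, 0.2]
finger_gap: 85.3
finger_force: 0.0
```

Request:
carry_out --commands '[[[0,0,0],[0,0,0.1],0],[[0,0,0],[0,0,0.1],0],[[0,0,0],[0,0,0.1],0],[[0,0,0],[0,0,0.1],0],[[0,0,0],[0,0,0],0],[[0,0,0],[0,0,0],0],[[0,0,0],[0,0,0],0],[[0,0,0],[0,0,0],0]]'

```text
t: 2.8
position: [489.4, -258.9, 180.3]
orientation: [-3.075, 0.642, 0.0]
wrist_force: [-0.2, 0.5, 0.1]
finger_gap: 85.2
finger_force: 0.0
```

```bash
cat >> h.py <<'E'
def pose():
    s=env.state();R=cv2.Rodrigues(s['orientation'])[0];return s,R
def go(x,y,z,yaw):
    s,R=pose();d=np.array([x,y,z])-s['position'];yw=np.degrees(np.arctan2(R[1,0],R[0,0]))
    # where rotating first to exact yaw
    a=np.radians(yaw);R2=np.array([[np.cos(a),np.sin(a),0],[np.sin(a),-np.cos(a),0],[0,0,-1]])
    rv=cv2.Rodrigues(R.T@R2)[0].ravel()
    print('t',round(s['t'],2),'pos',s['position'].round(1),'yaw',yw.round(2),'F',s['wrist_force'].round(1),'gap',round(s['finger_gap'],1),s['finger_force'])
    print('shift now',(R.T@d).round(1),'shift after turn',(R2.T@d).round(1),'turn',rv.round(4))
E
python3 - <<'E'
from h import *
go(489,-259,40,-24)
shot('wrist','w1.png');k=optics.calibration('wrist')
for n,z in(('glass_jar',65),('spice_jar',106)):
    for d in spotter.cut_out('wrist',n):
        x,y,w,h=d['box'];print(n,np.round(d['box']),round(d['confidence'],2),at_z(k,x+w/2,y+h/2,z).round(1))
E
```

```text
t 2.8 pos [ 489.4 -258.9  180.3] yaw -23.59 F [-0.2  0.5  0.1] gap 85.2 0.0
shift now [ -0.3   0.3 140.3] shift after turn [ -0.3   0.3 140.3] turn [-0.0001  0.0001  0.0071]
glass_jar [272. 172.  87.  93.] 0.66 [ 501.4 -260.5   65. ]
glass_jar [399.   1. 241. 305.] 0.31 [ 489.7 -382.6   65. ]
```

View pics/w1.png

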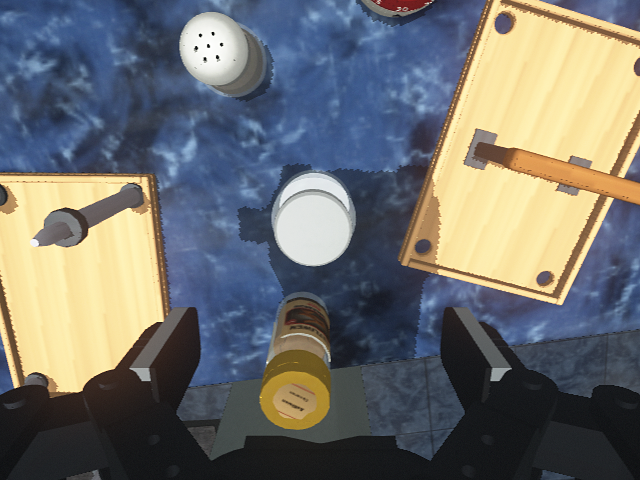

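The wrist view shows the glass jar's lid centred at about (313,229), the spice cap top at about (295,401), and a rack post tip at (36,243).

```bash
python3 - <<'E'
from h import *
k=optics.calibration('wrist')
print(at_z(k,313,229,65),at_z(k,295,401,106),at_z(k,36,243,117))
print(proj(k,[489,-259,65]),proj(k,[489,-259,0]),proj(k,env.state()['position']))
go(489,-259,40,-24)
E
```

```text
[ 495.63734939 -256.69915386   65.        ] [ 416.8065194  -211.17826489  106.        ] [ 556.03505491 -140.13061367  117.        ]
[320.92012019 237.15987302] [320.8008887  210.91024043] [320.76348026 339.8033755 ]
t 2.95 pos [ 489.3 -258.9  180.3] yaw -23.68 F [-0.5 -0.6  0.1] gap 85.2 0.0
shift now [ -0.3   0.2 140.3] shift after turn [ -0.3   0.2 140.3] turn [-0.0001  0.0001  0.0057]
```

Request:
carry_out --commands '[[[0.0033,-0.003,0.01],[0,0,0.006],0],[[0,0,0.025],[0,0,0],0],[[0,0,0.025],[0,0,0],0],[[0,0,0.025],[0,0,0],0],[[0,0,0.025],[0,0,0],0],[[0,0,0.02],[0,0,0],0],[[0,0,0.01],[0,0,0],0],[[0,0,0],[0,0,0],0]]'

```text
t: 3.62
position: [492.6, -256.7, 37.9]
orientation: [-3.072, 0.655, 0.006]
wrist_force: [0.0, -0.6, -0.1]
finger_gap: 85.7
finger_force: 0.0
```

```bash
python3 - <<'E'
from h import *
go(493,-258,40,-24)
shot('wrist','w2.png')
E
```

```text
t 3.62 pos [ 492.6 -256.7   37.9] yaw -24.06 F [ 0.  -0.6 -0.1] gap 85.7 0.0
shift now [ 0.9  1.  -2.1] shift after turn [ 0.9  1.  -2.1] turn [-0.0002  0.0037 -0.0011]
```

View pics/w2.png

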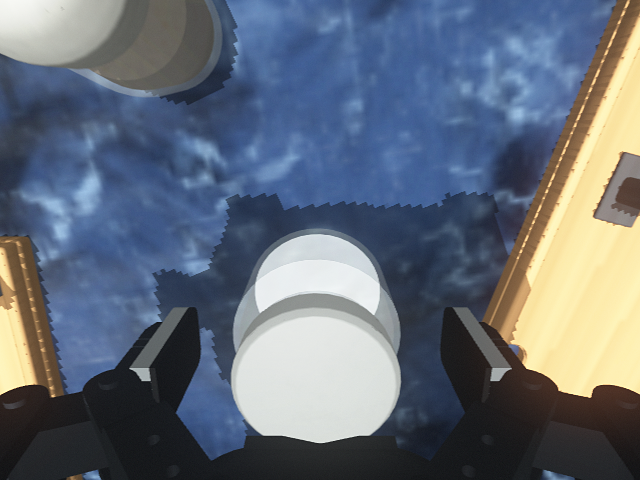

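The jar sits between the pads, its lid centred at about (316,377) and well inside the opening. Closing now.

Request:
carry_out --commands '[[[0,0,0],[0,0,0],0.5],[[0,0,0],[0,0,0],1],[[0,0,0],[0,0,0],1],[[0,0,0],[0,0,0],1],[[0,0,0],[0,0,0],1],[[0,0,0],[0,0,0],1],[[0,0,0],[0,0,0],1],[[0,0,0],[0,0,0],1]]'

```text
t: 4.33
position: [494.3, -257.7, 42.0]
orientation: [3.072, -0.655, 0.003]
wrist_force: [-4.1, 2.1, 14.0]
finger_gap: 53.9
finger_force: 60.3
```

```bash
python3 - <<'E'
from h import *
k=optics.calibration('wrist');p=at_z(k,316,377,65);s,R=pose();print(p,'jar in tool',R.T@(p-s['position']))
go(500,-65,220,-23.6)
E
```

```text
[ 496.76804345 -257.25380306   65.        ] jar in tool [  2.08755365  -1.40613223 -23.02161532]
t 4.33 pos [ 494.3 -257.7   42. ] yaw -24.07 F [-4.1  2.1 14. ] gap 53.9 60.294340128675685
shift now [ -73.1 -178.3 -178.2] shift after turn [ -72.  -178.9 -178. ] turn [-0.     -0.0021 -0.0083]
```

Request:
carry_out --commands '[[[0,0,-0.01],[0,0,0],1],[[0,0,-0.025],[0,0,0],1],[[0,0,-0.03],[0,0,0],1],[[0,0,-0.03],[0,0,0],1],[[0,0,-0.03],[0,0,0],1],[[0,0,-0.03],[0,0,0],1],[[-0.006,-0.015,-0.01],[0,0,0],1],[[-0.012,-0.03,0],[0,0,0],1]]'

```text
t: 5.0
position: [496.1, -212.2, 209.4]
orientation: [3.069, -0.663, 0.009]
wrist_force: [-0.3, 0.8, -1.1]
finger_gap: 52.9
finger_force: 63.9
```

Request:
carry_out --commands '[[[-0.012,-0.03,0],[0,0,0],1],[[-0.012,-0.03,0],[0,0,0],1],[[-0.012,-0.03,0],[0,0,0],1],[[-0.012,-0.03,0],[0,0,0],1],[[-0.007,-0.013,0],[0,0,0],1],[[0,0,0],[0,0,0],1],[[0,0,0],[0,0,0],1],[[0,0,0],[0,0,0],1]]'

```text
t: 5.67
position: [499.6, -66.0, 205.9]
orientation: [3.072, -0.657, 0.001]
wrist_force: [-1.4, 0.1, -1.8]
finger_gap: 53.7
finger_force: 63.9
```

```bash
python3 - <<'E'
from h import *
go(500,-65,52,-23.6)
shot('wrist','w3.png')
E
```

```text
t 5.67 pos [499.6 -66.  205.9] yaw -24.13 F [-1.4  0.1 -1.8] gap 53.7 63.85321140704036
shift now [-1.000e-01 -1.200e+00  1.539e+02] shift after turn [ -0.   -1.1 153.9] turn [ 0.0001 -0.0008 -0.0092]
```

View pics/w3.png

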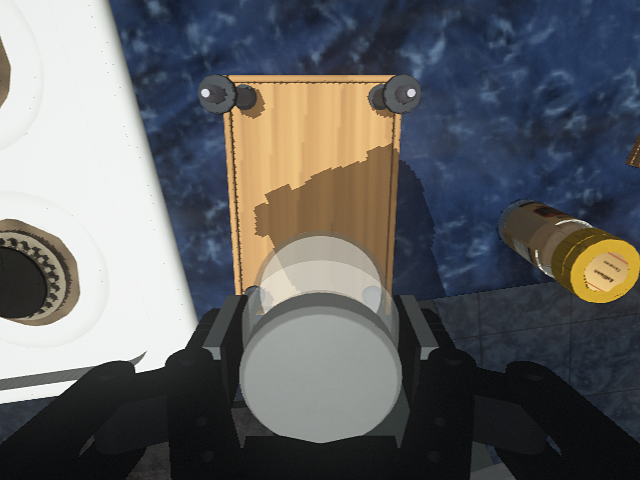

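The held jar is over the rack. The far post tips are at (206,93) and (410,93), the far rim corners at (230,77) and (401,77), and the spice cap top at (606,271).

```bash
python3 - <<'E'
from h import *
k=optics.calibration('wrist')
a=at_z(k,206,93,117);b=at_z(k,410,93,117);d=a-b;print(a,b,np.linalg.norm(d),np.degrees(np.arctan2(d[1],d[0]))-90)
m=(a+b)/2
yaw=np.radians(np.degrees(np.arctan2(d[1],d[0]))-90);print('centre',m[:2]-80*np.array([np.cos(yaw),np.sin(yaw)]))
a=at_z(k,230,77,16);b=at_z(k,401,77,16);d=a-b;m=(a+b)/2;print('rim',a,b,np.linalg.norm(d),m[:2]-95*np.array([np.cos(yaw),np.sin(yaw)]))
print('spice',at_z(k,606,271,106))
E
```

```text
[597.01478166 -48.88261819 117.        ] [ 556.47361657 -139.35279999  117.        ] 99.13848829493436 -24.13793004644802
centre [503.73910626 -61.40293542]
rim [612.69863254 -46.63837447  16.        ] [ 563.11591    -157.28185288   16.        ] 121.24531202517193 [501.2137235  -63.11131994]
spice [ 417.29393066 -211.09393324  106.        ]
```

Request:
carry_out --commands '[[[0,-0.0033,0.015],[0,0,0],1],[[0,0,0.025],[0,0,0],1],[[0,0,0.025],[0,0,0],1],[[0,0,0.025],[0,0,0],1],[[0,0,0.025],[0,0,0],1],[[0,0,0.025],[0,0,0],1],[[0,0,0.01],[0,0,0],1],[[0,0,0],[0,0,0],1]]'

```text
t: 6.38
position: [499.7, -62.9, 53.5]
orientation: [3.072, -0.657, -0.006]
wrist_force: [-0.6, -1.1, -1.7]
finger_gap: 53.0
finger_force: 63.8
```

Request:
carry_out --commands '[[[0,0,0.001],[0,0,0],1],[[0,0,0.001],[0,0,0],1],[[0,0,0.001],[0,0,0],1],[[0,0,0.001],[0,0,0],1],[[0,0,0],[0,0,0],1],[[0,0,0],[0,0,0],1],[[0,0,0],[0,0,0],1],[[0,0,0],[0,0,0],1]]'

```text
t: 7.05
position: [501.0, -62.1, 51.4]
orientation: [-3.072, 0.655, -0.0]
wrist_force: [-0.1, 0.1, -0.8]
finger_gap: 53.0
finger_force: 63.9
```

Request:
carry_out --commands '[[[0,0,0.001],[0,0,0],1],[[0,0,0],[0,0,0],1],[[0,0,0.001],[0,0,0],1],[[0,0,0],[0,0,0],1],[[0,0,0],[0,0,0],1],[[0,0,0],[0,0,0],1],[[0,0,0],[0,0,0],1],[[0,0,0],[0,0,0],1]]'

```text
t: 7.72
position: [500.9, -62.1, 50.0]
orientation: [3.072, -0.655, -0.0]
wrist_force: [-7.1, 0.6, 19.6]
finger_gap: 53.3
finger_force: 66.0
```

Request:
carry_out --commands '[[[0,0,-0.001],[0,0,0],0.6],[[0,0,0],[0,0,0],0],[[0,0,0],[0,0,0],0],[[0,0,0],[0,0,0],0],[[0,0,0],[0,0,0],0],[[0,0,-0.02],[0,0,0],0],[[0,0,-0.03],[0,0,0],0],[[0,0,-0.03],[0,0,0],0]]'

```text
t: 8.38
position: [500.3, -62.0, 130.7]
orientation: [3.072, -0.655, -0.003]
wrist_force: [-0.2, -0.3, 0.5]
finger_gap: 85.7
finger_force: 0.0
```

Request:
carry_out --commands '[[[0,0,-0.03],[0,0,0],0],[[0,0,-0.03],[0,0,0],0],[[0,0,-0.03],[0,0,0],0],[[0,0,-0.03],[0,0,0],0],[[0,0,-0.03],[0,0,0],0],[[0,0,0],[0,0,0],0],[[0,0,0],[0,0,0],0],[[0,0,0],[0,0,0],0]]'

```text
t: 9.05
position: [500.6, -62.1, 279.6]
orientation: [3.072, -0.655, -0.001]
wrist_force: [0.4, -0.4, 0.6]
finger_gap: 85.5
finger_force: 0.0
```

```bash
python3 - <<'E'
from h import *
im=shot('wrist','w4.png')
go(463,-407,200,51.5);go(463,-407,200,-128.5)
E
```

```text
t 9.1 pos [500.5 -62.1 279.2] yaw -24.08 F [-0.3 -0.2  0.6] gap 85.6 0.0
shift now [106.6 330.1  79.2] shift after turn [-293.2  185.4   79.2] turn [-6.0000e-04  1.6000e-03 -1.3191e+00]
t 9.1 pos [500.5 -62.1 279.2] yaw -24.08 F [-0.3 -0.2  0.6] gap 85.6 0.0
shift now [106.6 330.1  79.2] shift after turn [ 293.2 -185.4   79.2] turn [1.7000e-03 7.0000e-04 1.8225e+00]
```

View pics/w4.png

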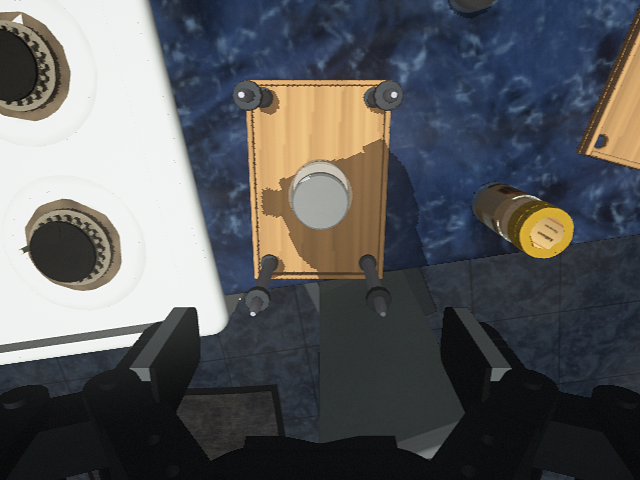

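The glass jar stands at the rack's centre. All four post tips are visible, at (241,95), (395,95), (253,314) and (382,314).

```bash
python3 - <<'E'
from h import *
from scipy.optimize import least_squares
k=optics.calibration('wrist')
px=np.array([[241,95],[395,95],[382,314],[253,314]]);L=[(80,50),(80,-50),(-80,-50),(-80,50)]
P=np.array([at_z(k,u,v,117) for u,v in px]);print(P.round(1).tolist(),P.mean(0))
def f(q):
    c,s=np.cos(q[2]),np.sin(q[2]);return np.concatenate([proj(k,[q[0]+c*x-s*y,q[1]+s*x+c*y,117+q[3]])-p for (x,y),p in zip(L,px)])
r=least_squares(f,[501,-63,-.42,0],x_scale=[1,1,.01,1]);print(r.x,np.degrees(r.x[2]),r.fun.round(1))
E
```

```text
[[596.7, -48.1, 117.0], [555.6, -140.1, 117.0], [410.2, -73.7, 117.0], [450.7, 16.9, 117.0]] [503.29128978 -61.26594603 117.        ]
[ 5.03248513e+02 -6.12695970e+01 -4.22607451e-01 -7.75384512e-02] -24.213623324197926 [ 0.5 -0.3 -0.7  0.1  0.6  0.3 -0.3 -0.1]
```

Request:
carry_out --commands '[[[0.0097,0.03,0],[0,0,0],0],[[0.0097,0.03,0],[0,0,0],0],[[0.0097,0.03,0],[0,0,0],0],[[0.0097,0.03,0],[0,0,0],0],[[0.0097,0.03,0],[0,0,0],0],[[0.0097,0.03,0],[0,0,0],0],[[0.0097,0.03,0],[0,0,0],0],[[0.0097,0.03,0],[0,0,0],0]]'

```text
t: 9.77
position: [473.1, -314.2, 278.9]
orientation: [-3.072, 0.655, 0.003]
wrist_force: [0.6, 0.8, 0.5]
finger_gap: 85.4
finger_force: 0.0
```

Request:
carry_out --commands '[[[0.0097,0.03,0],[0,0,0],0],[[0.0097,0.03,0],[0,0,0],0],[[0.0097,0.03,0],[0,0,0],0],[[0,0,0.006],[0,0,-0.1015],0],[[0,0,0.006],[0,0,-0.1015],0],[[0,0,0.006],[0,0,-0.1015],0],[[0,0,0.006],[0,0,-0.1015],0],[[0,0,0.006],[0,0,-0.1015],0]]'

```text
t: 10.43
position: [463.3, -406.7, 248.3]
orientation: [-3.137, -0.145, 0.003]
wrist_force: [-0.3, -0.0, 0.5]
finger_gap: 85.7
finger_force: 0.0
```

Request:
carry_out --commands '[[[0,0,0.006],[0,0,-0.1015],0],[[0,0,0.006],[0,0,-0.1015],0],[[0,0,0.006],[0,0,-0.1015],0],[[0,0,0.006],[0,0,-0.1015],0],[[0,0,0.006],[0,0,-0.1015],0],[[0,0,0.006],[0,0,-0.1015],0],[[0,0,0.006],[0,0,-0.1015],0],[[0,0,0.006],[0,0,-0.1015],0]]'

```text
t: 11.1
position: [463.3, -406.5, 200.4]
orientation: [-2.824, -1.372, 0.001]
wrist_force: [-0.6, -0.7, 0.3]
finger_gap: 85.4
finger_force: 0.0
```

```bash
python3 - <<'E'
from h import *
go(463,-407,67,51.5)
shot('wrist','w5.png')
E
```

```text
t 11.1 pos [ 463.3 -406.5  200.4] yaw 51.82 F [-0.6 -0.7  0.3] gap 85.4 0.0
shift now [ -0.6   0.4 133.4] shift after turn [-6.000e-01  1.000e-01  1.334e+02] turn [-0.0025 -0.0002  0.0056]
```

View pics/w5.png

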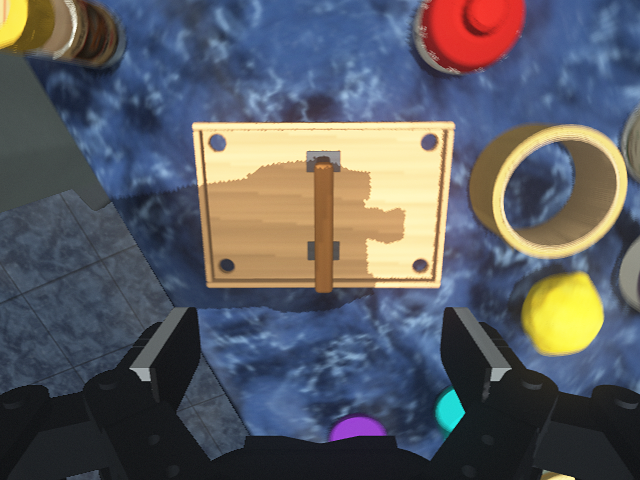

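The handle lies vertical at column 323, rows 160–291. The tray holes are at (217,143), (429,142), (421,266) and (227,266).

```bash
cat >> h.py <<'E'
from scipy.optimize import least_squares
def fit4(k,px,z,q0):
    L=[(-80,50),(80,50),(80,-50),(-80,-50)];px=np.array(px,float)
    def f(q):
        c,s=np.cos(q[2]),np.sin(q[2]);return np.concatenate([proj(k,[q[0]+c*x-s*y,q[1]+s*x+c*y,z+q[3]])-p for (x,y),p in zip(L,px)])
    r=least_squares(f,q0,x_scale=[1,1,.01,1]);print('fit',r.x.round(2),'yaw',np.degrees(r.x[2]).round(2),r.fun.round(1));return r.x
E
python3 - <<'E'
from h import *
k=optics.calibration('wrist')
q=fit4(k,[(217,143),(429,142),(421,266),(227,266)],5,[463,-407,-.67,0])
print(at_z(k,323,164,74),at_z(k,323,290,74))
go(q[0],q[1],67,np.degrees(q[2])+90)
E
```

```text
fit [ 464.16 -408.45   -0.65   -0.97] yaw -37.39 [ 0.2  0.   0.4 -0.1 -0.4 -0.3 -0.2  0.4]
[ 490.18272325 -373.84277056   74.        ] [ 439.95079628 -439.09743615   74.        ]
t 11.15 pos [ 462.8 -406.3  199.2] yaw 52.27 F [-0.6 -0.3 -1.8] gap 85.9 0.0
shift now [ -1.    2.9 132.2] shift after turn [ -0.9   2.4 132.2] turn [-0.0039 -0.0002 -0.0059]
```

Request:
carry_out --commands '[[[0,0.002,0.01],[0,0,-0.005],0],[[0,0,0.025],[0,0,0],0],[[0,0,0.025],[0,0,0],0],[[0,0,0.025],[0,0,0],0],[[0,0,0.022],[0,0,0],0],[[0,0,0.015],[0,0,0],0],[[0,0,0.01],[0,0,0],0],[[0,0,0],[0,0,0],0]]'

```text
t: 11.82
position: [464.3, -407.3, 67.6]
orientation: [-2.824, -1.368, 0.003]
wrist_force: [0.1, -0.4, 0.6]
finger_gap: 85.6
finger_force: 0.0
```

Request:
carry_out --commands '[[[0,0,0],[0,0,0],0.5],[[0,0,0],[0,0,0],0.8],[[0,0,0],[0,0,0],1],[[0,0,0],[0,0,0],1],[[0,0,0],[0,0,0],1],[[0,0,0],[0,0,0],1],[[0,0,0],[0,0,0],1],[[0,0,0],[0,0,0],1]]'

```text
t: 12.48
position: [465.4, -408.3, 70.8]
orientation: [2.826, 1.372, 0.0]
wrist_force: [-1.7, 0.5, 6.1]
finger_gap: 10.7
finger_force: 59.4
```

```bash
python3 - <<'E'
from h import *
for i in range(1): go(503,-61,250,65.8)
E
```

```text
t 12.48 pos [ 465.4 -408.3   70.8] yaw 51.8 F [-1.7  0.5  6.1] gap 10.7 59.419848918914795
shift now [ 296.2 -185.2 -179.3] shift after turn [ 332.2 -108.1 -179.2] turn [ 5.000e-04  1.000e-04 -2.444e-01]
```

Request:
carry_out --commands '[[[0,0,-0.005],[0,0,0],1],[[0,0,-0.015],[0,0,0],1],[[0,0,-0.025],[0,0,0],1],[[0,0,-0.03],[0,0,0],1],[[0,0,-0.03],[0,0,-0.061],1],[[0,0,-0.03],[0,0,-0.061],1],[[0,0,-0.02],[0,0,-0.061],1],[[0,0,-0.01],[0,0,-0.061],1]]'

```text
t: 13.15
position: [465.8, -408.6, 238.6]
orientation: [2.633, 1.709, 0.001]
wrist_force: [0.2, 0.2, -4.1]
finger_gap: 10.8
finger_force: 58.9
```

Request:
carry_out --commands '[[[0.01,-0.0033,0],[0,0,0],1],[[0.02,-0.0065,0],[0,0,0],1],[[0.028,-0.009,0],[0,0,0],1],[[0.028,-0.009,0],[0,0,0],1],[[0.028,-0.009,0],[0,0,0],1],[[0.028,-0.009,0],[0,0,0],1],[[0.028,-0.009,0],[0,0,0],1],[[0.028,-0.009,0],[0,0,0],1]]'

```text
t: 13.82
position: [487.6, -199.3, 234.5]
orientation: [-2.638, -1.704, 0.001]
wrist_force: [0.8, 0.8, -3.4]
finger_gap: 10.9
finger_force: 58.8
```

Request:
carry_out --commands '[[[0.028,-0.009,0],[0,0,0],1],[[0.028,-0.009,0],[0,0,0],1],[[0.028,-0.009,0],[0,0,0],1],[[0.025,-0.009,0],[0,0,0],1],[[0.016,-0.006,0],[0,0,0],1],[[0.008,-0.003,0],[0,0,0],1],[[0,0,0],[0,0,0],1],[[0,0,0],[0,0,0],1]]'

```text
t: 14.48
position: [501.3, -62.0, 234.8]
orientation: [-2.638, -1.705, 0.001]
wrist_force: [0.5, -0.4, -4.4]
finger_gap: 10.7
finger_force: 58.8
```

```bash
python3 - <<'E'
from h import *
go(503,-61,250,65.8)
shot('wrist','w6.png');shot('scene','s6.png')
E
```

```text
t 14.48 pos [501.3 -62.  234.8] yaw 65.76 F [ 0.5 -0.4 -4.4] gap 10.7 58.836103677749634
shift now [  1.5   1.1 -15.2] shift after turn [  1.6   1.1 -15.2] turn [-0.0008  0.0005 -0.0007]
```

View pics/w6.png

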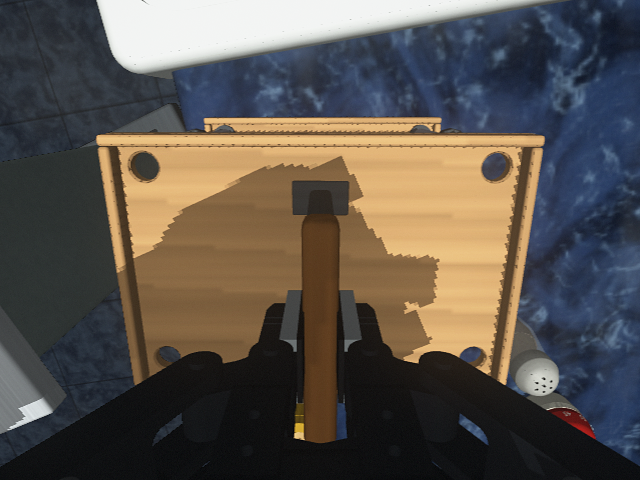

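The tray hangs level over the rack. Its holes are at (144,166), (497,166), and partly hidden at (472,357) and (169,357).

```bash
python3 - <<'E'
from h import *
k=optics.calibration('wrist');s,R=pose()
px=[(144,166),(497,166),(472,357),(169,357)]
q=fit4(k,px,s['position'][2]-64,[502,-61,-.42,0])
c=np.array([q[0],q[1],s['position'][2]]);print('tray origin in tool',R.T@(c-s['position']))
print('rack edge yaw', [at_z(k,u,120,16).round(1) for u in (205,441)])
print('target delta (rack wrist fit 503.3,-61.3):',R.T@np.array([503.3-q[0],-61.3-q[1],0]))
E
```

```text
fit [ 5.0194e+02 -6.3740e+01 -4.2000e-01 -1.0900e+00] yaw -24.29 [ 0.4  0.1 -0.4  0.1  0.6 -0.1 -0.7 -0.1]
tray origin in tool [-6.00836617e-01  7.94046954e-01 -1.26708826e-04]
rack edge yaw [array([444.7,  33.4,  16. ]), array([616.4, -44.1,  16. ])]
target delta (rack wrist fit 503.3,-61.3): [ 2.78076593e+00  2.33587303e-01 -1.37816534e-03]
```

Request:
carry_out --commands '[[[0.0018,0.0007,0.008],[0,0,0],1],[[0,0,0.012],[0,0,0],1],[[0,0,0.01],[0,0,0],1],[[0,0,0.006],[0,0,0],1],[[0,0,0.003],[0,0,0],1],[[0,0,0],[0,0,0],1],[[0,0,0],[0,0,0],1],[[0,0,0],[0,0,0],1]]'

```text
t: 15.25
position: [503.4, -60.4, 196.7]
orientation: [2.638, 1.706, 0.001]
wrist_force: [0.6, -0.5, -4.2]
finger_gap: 10.6
finger_force: 58.8
```

```bash
python3 - <<'E'
from h import *
go(503,-61,250,65.8)
a=shot('wrist','w7.png');s=shot('scene','s7.png')
C=lambda im,y,x,h,w,W,H:cv2.resize(im[y:y+h,x:x+w],(W,H),interpolation=cv2.INTER_CUBIC)
m=np.vstack([np.hstack([C(a,120,94,100,100,400,300),C(a,120,447,100,100,400,300)]),C(s,150,130,90,240,800,300)])
cv2.imwrite('pics/m7.png',m[:,:,::-1])
E
```

```text
t 15.25 pos [503.4 -60.4 196.7] yaw 65.79 F [ 0.6 -0.5 -4.2] gap 10.6 58.8297039270401
shift now [ -0.7  -0.1 -53.3] shift after turn [ -0.7  -0.1 -53.3] turn [ 0.0006 -0.0002 -0.0002]
```

View pics/m7.png

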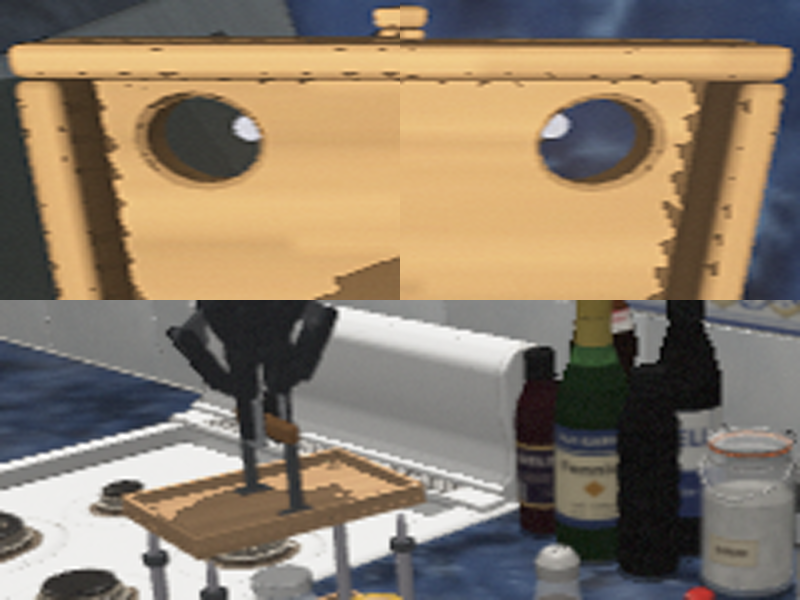

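Both far post tips show inside their holes: tips at (155.7,162.3) and (485.8,161.7), hole centres at (144.5,166) and (497,166).

```bash
python3 - <<'E'
from h import *
k=optics.calibration('wrist');s,R=pose();zt=s['position'][2]-64.5
for zz in (zt-2,zt,zt+2):
  H=[at_z(k,144.5,166,zz),at_z(k,497,166,zz)];T=[at_z(k,155.7,162.3,117),at_z(k,485.8,161.7,117)]
  print(zz.round(1),np.linalg.norm(H[0]-H[1]),np.linalg.norm(T[0]-T[1]),[(R.T@(t-h)).round(2) for t,h in zip(T,H)])
E
```

```text
130.2 161.3414585901052 161.10554461574145 [array([-0.05,  0.12, 13.2 ]), array([ 0.24, -0.12, 13.2 ])]
132.2 159.64725801496877 161.10554461574145 [array([-0.33, -0.72, 15.2 ]), array([-0.04,  0.74, 15.21])]
134.2 157.95305743983226 161.10554461574145 [array([-0.61, -1.57, 17.2 ]), array([-0.32,  1.59, 17.21])]
```

Aligned within half a millimetre, so I lower it slowly.

Request:
carry_out --commands '[[[0,0,0.003],[0,0,0],1],[[0,0,0.003],[0,0,0],1],[[0,0,0.003],[0,0,0],1],[[0,0,0.003],[0,0,0],1],[[0,0,0.003],[0,0,0],1],[[0,0,0.002],[0,0,0],1],[[0,0,0],[0,0,0],1],[[0,0,0],[0,0,0],1]]'

```text
t: 16.02
position: [503.1, -60.3, 179.2]
orientation: [-2.638, -1.706, 0.0]
wrist_force: [0.6, 0.7, -4.1]
finger_gap: 10.6
finger_force: 58.8
```

Request:
carry_out --commands '[[[0,0,0.002],[0,0,0],1],[[0,0,0.002],[0,0,0],1],[[0,0,0.002],[0,0,0],1],[[0,0,0.001],[0,0,0],1],[[0,0,0.001],[0,0,0],1],[[0,0,0],[0,0,0],1],[[0,0,0],[0,0,0],1],[[0,0,0],[0,0,0],1]]'

```text
t: 16.68
position: [503.2, -60.3, 171.3]
orientation: [-2.638, -1.706, -0.0]
wrist_force: [-0.2, 0.2, -4.9]
finger_gap: 10.9
finger_force: 58.8
```

Request:
carry_out --commands '[[[0,0,0.001],[0,0,0],1],[[0,0,0.001],[0,0,0],1],[[0,0,0.001],[0,0,0],1],[[0,0,0.001],[0,0,0],1],[[0,0,0],[0,0,0],1],[[0,0,0],[0,0,0],1],[[0,0,0],[0,0,0],1],[[0,0,0],[0,0,0],1]]'

```text
t: 17.35
position: [503.2, -60.3, 167.3]
orientation: [-2.638, -1.706, -0.0]
wrist_force: [0.3, -0.2, -3.8]
finger_gap: 10.7
finger_force: 58.8
```

Request:
carry_out --commands '[[[0,0,0.001],[0,0,0],1],[[0,0,0],[0,0,0],1],[[0,0,0.0005],[0,0,0],1],[[0,0,0],[0,0,0],1],[[0,0,0],[0,0,0],1],[[0,0,0],[0,0,0],1],[[0,0,0],[0,0,0],1],[[0,0,0],[0,0,0],1]]'

```text
t: 18.02
position: [503.2, -60.3, 165.8]
orientation: [-2.638, -1.706, -0.0]
wrist_force: [-1.3, 0.1, -1.6]
finger_gap: 10.9
finger_force: 59.1
```

Request:
carry_out --commands '[[[0,0,0.0005],[0,0,0],1],[[0,0,0],[0,0,0],1],[[0,0,0.0005],[0,0,0],1],[[0,0,0],[0,0,0],1],[[0,0,0],[0,0,0],1],[[0,0,0],[0,0,0],1],[[0,0,0],[0,0,0],1],[[0,0,0],[0,0,0],1]]'

```text
t: 18.68
position: [503.2, -60.3, 165.7]
orientation: [2.637, 1.706, -0.0]
wrist_force: [-8.7, 0.1, 19.3]
finger_gap: 10.5
finger_force: 62.1
```

Seated with about 20 N. Release and rise.

Request:
carry_out --commands '[[[0,0,-0.0007],[0,0,0],1],[[0,0,0],[0,0,0],0.8],[[0,0,0],[0,0,0],0.4],[[0,0,0],[0,0,0],0],[[0,0,0],[0,0,0],0],[[0,0,0],[0,0,0],0],[[0,0,-0.01],[0,0,0],0],[[0,0,-0.02],[0,0,0],0]]'

```text
t: 19.35
position: [502.2, -60.2, 194.7]
orientation: [-2.636, -1.705, 0.004]
wrist_force: [-0.1, 0.5, -0.2]
finger_gap: 84.8
finger_force: 0.0
```

Request:
carry_out --commands '[[[0,0,-0.03],[0,0,0],0],[[0,0,-0.03],[0,0,0],0],[[0,0,-0.03],[0,0,0],0],[[0,0,-0.02],[0,0,0],0],[[0,0,0],[0,0,0],0],[[0,0,0],[0,0,0],0],[[0,0,0],[0,0,0],0],[[0,0,0],[0,0,0],0]]'

```text
t: 20.02
position: [502.7, -60.3, 304.7]
orientation: [-2.637, -1.706, 0.002]
wrist_force: [0.1, 0.6, -0.2]
finger_gap: 85.3
finger_force: 0.0
```

```bash
python3 - <<'E'
from h import *
a=shot('wrist','w8.png');s=shot('scene','s8.png')
cv2.imwrite('pics/m8.png',np.vstack([cv2.resize(a,(560,420))[:330],cv2.resize(s[150:290,130:370],(560,270))])[:,:,::-1])
go(417,-211,260,-24);go(417,-211,260,66)
E
```

```text
t 20.12 pos [502.8 -60.3 304.7] yaw 65.8 F [-0.2 -0.5 -1.1] gap 85.4 0.0
shift now [-172.7  -16.4   44.8] shift after turn [-17.1 172.6  44.7] turn [-1.0000e-03  1.4000e-03  1.5673e+00]
t 20.12 pos [502.8 -60.3 304.7] yaw 65.8 F [-0.2 -0.5 -1.1] gap 85.4 0.0
shift now [-172.7  -16.4   44.8] shift after turn [-172.6  -17.1   44.7] turn [-0.0016  0.0002 -0.0034]
```

View pics/m8.png

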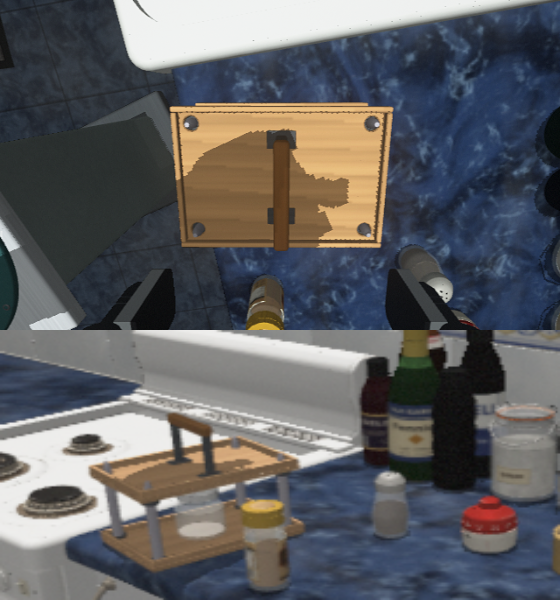

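The tray sits level with pins through all four holes. Next is the spice jar; my picture budget is used up, so I check the rest numerically.

Request:
carry_out --commands '[[[-0.0247,-0.0023,0],[0,0,0],0],[[-0.0247,-0.0023,0],[0,0,0],0],[[-0.0247,-0.0023,0],[0,0,0],0],[[-0.0247,-0.0023,0],[0,0,0],0],[[-0.0247,-0.0023,0],[0,0,0],0],[[-0.0247,-0.0023,0],[0,0,0],0],[[-0.0247,-0.0023,0],[0,0,0],0],[[0,0,0],[0,0,0.05],0]]'

```text
t: 20.78
position: [415.1, -215.2, 304.9]
orientation: [-2.682, -1.634, 0.002]
wrist_force: [-0.1, -0.7, 0.5]
finger_gap: 85.4
finger_force: 0.0
```

Request:
carry_out --commands '[[[0,0,0.005],[0,0,0.095],0],[[0,0,0.005],[0,0,0.095],0],[[0,0,0.005],[0,0,0.095],0],[[0,0,0.005],[0,0,0.095],0],[[0,0,0.005],[0,0,0.095],0],[[0,0,0.005],[0,0,0.095],0],[[0,0,0.005],[0,0,0.095],0],[[0,0,0.005],[0,0,0.095],0]]'

```text
t: 21.45
position: [417.4, -211.3, 264.7]
orientation: [-3.097, -0.522, 0.001]
wrist_force: [0.2, -0.1, 0.3]
finger_gap: 85.8
finger_force: 0.0
```

Request:
carry_out --commands '[[[0,0,0.005],[0,0,0.095],0],[[0,0,0.005],[0,0,0.095],0],[[0,0,0.005],[0,0,0.095],0],[[0,0,0.005],[0,0,0.095],0],[[0,0,0.005],[0,0,0.095],0],[[0,0,0.005],[0,0,0.095],0],[[0,0,0.005],[0,0,0.095],0],[[0,0,0.005],[0,0,0.095],0]]'

```text
t: 22.12
position: [417.4, -211.3, 224.7]
orientation: [-3.07, 0.665, 0.002]
wrist_force: [-0.9, 0.5, -0.5]
finger_gap: 85.7
finger_force: 0.0
```

```bash
python3 - <<'E'
from h import *
a=shot('wrist','w9.png');k=optics.calibration('wrist')
hs=cv2.cvtColor(a,cv2.COLOR_RGB2HSV);m=cv2.inRange(hs,(18,140,90),(32,255,255))
n,l,st,c=cv2.connectedComponentsWithStats(m)
for i in range(1,n):
    if st[i,4]>300: print(st[i],c[i],at_z(k,*c[i],106).round(1))
for d in spotter.look_for('wrist','spice_jar'): print(np.round(d['box']),d['confidence'])
go(417,-211,65,-24)
E
```

```text
[ 288  196   65   70 2444] [320.43698854 229.11333879] [ 420.5 -212.6  106. ]
[289. 173.  65.  93.] 0.72
t 22.22 pos [ 417.1 -211.1  224.4] yaw -24.27 F [-0.1 -0.5  0.6] gap 85.1 0.0
shift now [  0.2  -0.  159.4] shift after turn [-1.000e-01 -1.000e-01  1.594e+02] turn [-0.0001  0.0021 -0.0048]
```

Request:
carry_out --commands '[[[0.001,0,0.02],[0,0,0],0],[[0,0,0.025],[0,0,0],0],[[0,0,0.025],[0,0,0],0],[[0,0,0.025],[0,0,0],0],[[0,0,0.025],[0,0,0],0],[[0,0,0.022],[0,0,0],0],[[0,0,0.016],[0,0,0],0],[[0,0,0],[0,0,0],0]]'

```text
t: 22.88
position: [417.1, -211.1, 64.9]
orientation: [-3.072, 0.652, 0.007]
wrist_force: [-1.0, -0.1, 0.2]
finger_gap: 85.4
finger_force: 0.0
```

Request:
carry_out --commands '[[[0,0,0],[0,0,0],0.5],[[0,0,0],[0,0,0],0.8],[[0,0,0],[0,0,0],1],[[0,0,0],[0,0,0],1],[[0,0,0],[0,0,0],1],[[0,0,0],[0,0,0],1],[[0,0,0],[0,0,0],1],[[0,0,0],[0,0,0],1]]'

```text
t: 23.55
position: [419.1, -212.3, 68.8]
orientation: [3.071, -0.657, 0.003]
wrist_force: [-2.9, 0.6, 13.7]
finger_gap: 39.9
finger_force: 54.2
```

```bash
python3 - <<'E'
from h import *
a=shot('wrist','w10.png');k=optics.calibration('wrist');s,R=pose()
m=cv2.inRange(cv2.cvtColor(a,cv2.COLOR_RGB2HSV),(18,140,90),(32,255,255))
n,l,st,c=cv2.connectedComponentsWithStats(m)
for i in range(1,n):
    if st[i,4]>300: print(st[i],c[i],R.T@(at_z(k,*c[i],106)-s['position']))
# tray at rack: drop on -x or +x side
for sx in (48,-48):
    a=np.radians(-24.2);go(503.2+sx*np.cos(a),-60.6+sx*np.sin(a),s['position'][2]+101,-24)
E
```

```text
[  246   315   149   121 11205] [320.15930388 369.6301651 ] [ 14.59772504  -0.22280632 -37.18483864]
t 23.6 pos [ 419.1 -212.3   68.8] yaw -24.14 F [-2.7  0.5 13.2] gap 39.6 54.24587555229664
shift now [  62.9 -172.7 -100.9] shift after turn [  63.1 -172.6 -101. ] turn [ 0.0002 -0.002  -0.0025]
t 23.6 pos [ 419.1 -212.3   68.8] yaw -24.14 F [-2.7  0.5 13.2] gap 39.6 54.24587555229664
shift now [ -33.1 -172.8 -101.1] shift after turn [ -32.9 -172.9 -101. ] turn [ 0.0002 -0.002  -0.0025]
```

Request:
carry_out --commands '[[[0,0,-0.005],[0,0,0],1],[[0,0,-0.02],[0,0,0],1],[[0,0,-0.03],[0,0,0],1],[[0,0,-0.03],[0,0,0],1],[[0,0,-0.03],[0,0,0],1],[[0,0,-0.03],[0,0,0],1],[[0,0,-0.025],[0,0,0],1],[[0,0,-0.01],[0,0,0],1]]'

```text
t: 24.27
position: [419.3, -212.2, 251.6]
orientation: [3.071, -0.657, 0.008]
wrist_force: [0.1, -0.8, -1.5]
finger_gap: 39.7
finger_force: 56.1
```

Request:
carry_out --commands '[[[-0.003,-0.013,0],[0,0,0],1],[[-0.005,-0.028,0],[0,0,0],1],[[-0.006,-0.032,0],[0,0,0],1],[[-0.006,-0.032,0],[0,0,0],1],[[-0.006,-0.032,0],[0,0,0],1],[[-0.005,-0.024,0],[0,0,0],1],[[-0.002,-0.012,0],[0,0,0],1],[[0,0,0],[0,0,0],1]]'

```text
t: 24.93
position: [459.4, -37.7, 247.4]
orientation: [-3.073, 0.651, 0.0]
wrist_force: [-0.7, -0.0, -1.7]
finger_gap: 39.8
finger_force: 56.1
```

```bash
python3 - <<'E'
from h import *
a=shot('wrist','w11.png');k=optics.calibration('wrist')
al=np.radians(-24.2);go(503.2-48*np.cos(al),-60.6-48*np.sin(al),170,-24)
E
```

```text
t 24.98 pos [459.1 -39.5 247.4] yaw -24.02 F [-0.1 -1.  -1. ] gap 40.0 56.050964961759746
shift now [ 0.9  1.2 77.4] shift after turn [ 0.9  1.2 77.4] turn [-0.0001  0.0004 -0.0003]
```

Request:
carry_out --commands '[[[0,0.001,0.01],[0,0,0],1],[[0,0,0.018],[0,0,0],1],[[0,0,0.018],[0,0,0],1],[[0,0,0.014],[0,0,0],1],[[0,0,0.008],[0,0,0],1],[[0,0,0.003],[0,0,0],1],[[0,0,0],[0,0,0],1],[[0,0,0],[0,0,0],1]]'

```text
t: 25.65
position: [458.9, -41.7, 176.8]
orientation: [-3.072, 0.658, -0.001]
wrist_force: [1.1, 0.8, -1.2]
finger_gap: 39.9
finger_force: 56.1
```

Request:
carry_out --commands '[[[0,0,0.001],[0,0,0],1],[[0,0,0.001],[0,0,0],1],[[0,0,0.001],[0,0,0],1],[[0,0,0],[0,0,0],1],[[0,0,0],[0,0,0],1],[[0,0,0],[0,0,0],1],[[0,0,0],[0,0,0],1],[[0,0,0],[0,0,0],1]]'

```text
t: 26.32
position: [458.8, -41.4, 173.5]
orientation: [-3.072, 0.657, 0.0]
wrist_force: [0.5, 0.4, -1.0]
finger_gap: 40.2
finger_force: 56.1
```

Request:
carry_out --commands '[[[0,0,0.001],[0,0,0],1],[[0,0,0.001],[0,0,0],1],[[0,0,0.0005],[0,0,0],1],[[0,0,0],[0,0,0],1],[[0,0,0],[0,0,0],1],[[0,0,0],[0,0,0],1],[[0,0,0],[0,0,0],1],[[0,0,0],[0,0,0],1]]'

```text
t: 26.98
position: [458.8, -41.4, 171.0]
orientation: [-3.072, 0.658, 0.0]
wrist_force: [0.5, 1.2, -1.1]
finger_gap: 40.0
finger_force: 56.1
```

Request:
carry_out --commands '[[[0,0,0.0005],[0,0,0],1],[[0,0,0],[0,0,0],1],[[0,0,0.0005],[0,0,0],1],[[0,0,0],[0,0,0],1],[[0,0,0],[0,0,0],1],[[0,0,0],[0,0,0],1],[[0,0,0],[0,0,0],1],[[0,0,0],[0,0,0],1]]'

```text
t: 27.65
position: [458.7, -41.4, 170.0]
orientation: [-3.072, 0.657, 0.0]
wrist_force: [0.4, -0.6, -0.9]
finger_gap: 39.8
finger_force: 56.1
```

Request:
carry_out --commands '[[[0,0,0.0005],[0,0,0],1],[[0,0,0],[0,0,0],1],[[0,0,0.0005],[0,0,0],1],[[0,0,0],[0,0,0],1],[[0,0,0],[0,0,0],1],[[0,0,0],[0,0,0],1],[[0,0,0],[0,0,0],1],[[0,0,0],[0,0,0],1]]'

```text
t: 28.32
position: [459.0, -41.4, 169.8]
orientation: [3.072, -0.658, 0.001]
wrist_force: [-6.0, -0.6, 17.5]
finger_gap: 39.7
finger_force: 57.9
```

Contact. Release, wait, then rise and clear.

Request:
carry_out --commands '[[[0,0,-0.0007],[0,0,0],1],[[0,0,0],[0,0,0],0.6],[[0,0,0],[0,0,0],0.3],[[0,0,0],[0,0,0],0],[[0,0,0],[0,0,0],0],[[0,0,0],[0,0,0],0],[[0,0,-0.01],[0,0,0],0],[[0,0,-0.02],[0,0,0],0]]'

```text
t: 28.98
position: [457.8, -41.2, 199.0]
orientation: [3.072, -0.657, -0.005]
wrist_force: [-0.3, -0.2, -0.5]
finger_gap: 85.2
finger_force: 0.0
```

Request:
carry_out --commands '[[[0,0,-0.025],[0,0,0],0],[[0,0,-0.025],[0,0,0],0],[[0,0,-0.025],[0,0,0],0],[[0,0,-0.025],[0,0,0],0],[[0,0,-0.025],[0,0,0],0],[[0,0,-0.02],[0,0,0],0],[[0,0,0],[0,0,0],0],[[0,0,0],[0,0,0],0]]'

```text
t: 29.65
position: [459.0, -41.3, 345.9]
orientation: [-3.072, 0.657, -0.003]
wrist_force: [-0.0, -0.7, -0.6]
finger_gap: 85.2
finger_force: 0.0
```

```bash
python3 - <<'E'
from h import *
go(0,0,0,0)
ks=optics.calibration('scene');kw=optics.calibration('wrist')
shot('scene');w=shot('wrist')
for c,k in(('scene',ks),('wrist',kw)):
  al=np.radians(-24.2);u=np.array([np.cos(al),np.sin(al)])
  p=np.array([503.2,-60.6])-48*u
  print(c,'expect spice base/top',proj(k,[*p,101]),proj(k,[*p,207]))
  for n in ('spice_jar','glass_jar','top_tray','rack','salt','timer'):
    print(n,[(np.round(d['box']).tolist(),round(d['confidence'],2)) for d in spotter.look_for(c,n)[:3]])
m=cv2.inRange(cv2.cvtColor(w,cv2.COLOR_RGB2HSV),(18,140,90),(32,255,255))
n,l,st,cc=cv2.connectedComponentsWithStats(m);print([(st[i],cc[i]) for i in range(1,n) if st[i,4]>300])
E
```

```text
t 29.65 pos [459.  -41.3 345.9] yaw -24.16 F [-0.  -0.7 -0.6] gap 85.2 0.0
shift now [-436.4  150.4  345. ] shift after turn [-459.   -41.3  345.9] turn [-2.000e-04 -2.100e-03 -4.217e-01]
scene expect spice base/top [195.74475658 225.13603579] [190.75166457 184.24932061]
spice_jar [([182.0, 183.0, 22.0, 46.0], 0.76)]
glass_jar [([420.0, 281.0, 24.0, 40.0], 0.88), ([388.0, 305.0, 28.0, 38.0], 0.84), ([207.0, 232.0, 19.0, 28.0], 0.57)]
top_tray [([168.0, 195.0, 92.0, 43.0], 0.95)]
rack [([176.0, 222.0, 86.0, 55.0], 0.63), ([167.0, 197.0, 93.0, 42.0], 0.21)]
salt [([289.0, 223.0, 18.0, 35.0], 0.62)]
timer [([330.0, 234.0, 21.0, 30.0], 0.73)]
wrist expect spice base/top [320.02858685 193.39477451] [319.83629176 225.86633213]
spice_jar [([292.0, 171.0, 59.0, 88.0], 0.69)]
glass_jar []
top_tray [([237.0, 13.0, 168.0, 236.0], 0.85)]
rack [([251.0, 31.0, 138.0, 203.0], 0.96), ([290.0, 171.0, 63.0, 87.0], 0.21)]
salt [([253.0, 32.0, 135.0, 204.0], 0.52)]
timer []
[(array([ 290,  200,   61,   59, 1803], dtype=int32), array([320.07376595, 228.76760954]))]
```

Everything is where it should be: the spice jar is upright at the expected pixels, the salt and timer have not moved, and the gripper is clear.

```bash
python3 -c "
from cell import workorder
print(workorder.job_done())"
```

```text
the job is handed in; nothing more can be done
None
```

The rack is assembled and handed in at about 30 s of the 67 s allowed: glass jar on the bottom tray, upper tray lowered onto all four posts and sitting level, spice jar upright on top, salt and timer not moved; the spice jar and bystanders were checked from camera detections only, since I had used all 10 picture views.

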